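# Free the bonded moss ball holder from its vise

### The job

The glued moss ball holder in the small bonding vise under the hook rail has set. Slide the vise jaw open until it meets its stop block, then work the holder out from under the jaw lips without wrenching it, and set it down gently and upright on the middle of the tiled drying slab. Leave the jaw open against its stop, and do not disturb the other things.

Things in the scene. Friction and masses are not known exactly. Their poses are not given: they have to be found in the camera images.
- vise: Fixed aluminium bonding vise with a hook rail over it. Origin on the table under the middle of the jaws; x points from sliding to fixed jaw (roughly away from the robot), y along the jaws. Bed x -150 to +60 mm, 110 mm wide, top at z 20 mm. Fixed jaw 100 mm wide: wall face at x +30.5 mm, top z 56 mm, with a lip over the bed out to x +22 mm (lip z 34 to 44 mm).
- rail_mid (a point): Middle of the underside of the slim aluminium hook rail on the vise: 12 mm thick in x (vise x -12 to 0 mm), z 145 to 170 mm, 340 mm long in y, posts at vise y +-150 mm; scoop and tweezers hang behind it at y +110 and -110 mm. It bars a gripper coming straight down on the holder: come tilted from the vise's -x side. Axes as the vise.
- jaw (a joint): Opening of the vise's sliding jaw in m; 0 shut, grows as it slides along the vise's -x. It stays where it is left (about 4 N of friction). At 0 its wall face is at vise x = -30.5 mm and its lip reaches to x = -22 mm (lip z 34 to 44 mm), jaw block 18 mm thick, 100 mm wide, top z = 56 mm.
- jaw_grip (a point): Centre of the dark steel grip block on the sliding jaw's arm, 88 mm before the vise origin when shut, 66 mm above the table. Block 16 mm along x, 30 mm along y, from z = 46 to 80 mm, joined to the jaw by an arm 14 mm wide, z 46 to 56 mm. Axes as the vise.
- jaw_front (a point): Middle of the sliding jaw's front face (towards the robot), the face that meets the stop; 30 mm above the table. Axes as the vise.
- stop_face (a point): Middle of the face of the dark stop block (14 x 90 x 18 mm, across the bed, z 20 to 38 mm) that the jaw meets when fully open, 30 mm above the table. The stop is clamped at a different place each time. Axes as the vise.
- holder: The finished part, 280 g more or less: a white ceramic cup (outside diameter 44 mm, 60 mm high, straight wall 4 mm) bonded on a square grey foot plate 60 x 60 x 10 mm; 70 mm high in all. Origin at the centre of the foot's underside, z up. It stands on the vise bed, foot sides parallel to the jaws, close to the fixed jaw; both lips reach over its foot by up to 8 mm, 4 mm above it.
- slab: Fixed tiled drying slab, 130 x 130 mm, 30 mm thick, partly let into the table, so its top is 18 to 30 mm above the table. Origin at the centre of its underside; top 30 mm above the origin.
- tub: Bystander: closed blue plastic tub 132 x 97 x 72 mm. Origin at the centre of its underside.
- spare_cup: Bystander: a plain white ceramic cup, diameter 44 mm, 60 mm high, without a foot plate, standing on the table beside the vise. Origin at the centre of its underside.
- dropper: Bystander: small dropper bottle, diameter 30 mm, 70 mm high, standing on the table beside the vise. Origin at the centre of its underside.
There are look-alikes about, which are no part of the job. Leave any red look-alike of the holder alone.

How it is judged:
By the outcome, as a careful person would: the job done as asked, in the order asked, and still so for the second after the job is handed in, with the robot touching nothing.
It also fails if it takes over 54 s, if anything falls off the work surface, if the arm or the gripper's body presses on something with over 40 N, if the wrist force passes 120 N, or if a joint passes its speed limit or range.

### The arm

A 6-joint arm with a two-finger parallel gripper is mounted at the origin on the work surface. World frame = base frame: x ahead of the robot, y to its left, z up, the work surface at z = 0. Lengths are in m, angles in rad, forces in N, time in s.
With the tool pointing down it reaches from about 0.375 to 0.9 m from the base axis. Payload 3.1 kg.
Tool frame: the origin (TCP) lies on the centre line of the jaws, within the pads' length; the fingertips stand arm.tip_reach ahead of it and the grasp point (between the pads) lies 6 mm ahead of it (arm.tip_reach is the distance from the TCP to the fingertips, in m); z points along the fingers, y is the line along which they close (so a half turn about z gives the same grasp; the last joint's range is limited). The gripper opens to 87 mm and grips with 3 to 60 N. Pads are 19 mm wide; open, the fingers measure 117 mm over their backs; the gripper's body (75 mm by 190 mm) begins 51 mm behind the grasp point.
Start: joints at [-1.349, 0.527, 1.433, -0, 1.181, -0.178], TCP at [0.243, -0.576, 0.248] pointing down, gripper open.
Joint ranges: [-3.08, 3.08], [-0.75, 2.2], [0.22, 2.44], [-1.43, 4.57], [0, 2.65], [-2.85, 2.85]. Speed limits (rad/s): [2.79, 2.79, 3.14, 3.14, 3.14, 3.14].

### API

Orientations are given as a rotation vector (axis times angle).
In Python, from rig import arm, optics gives the robot as it stands. Calls block until the motion is done:
- arm.reach(position, orientation): joint-space move of the TCP to a pose.
- arm.move_linear(position, speed=0.15, orientation=None, threshold=None): straight line of the TCP; orientation=None keeps the orientation; speed is the mean speed in m/s. With threshold (N) it stops when the force on the tool has changed by that much, and returns True; else False.
- arm.move_joints(angles): joint-space move.
- arm.command_gripper(opening, strength=None): opening from 0.0 (shut) to 1.0 (fully open); strength is the grip in N (None keeps the last); returns when the fingers have stopped.
- arm.sleep(seconds).
- arm.inverse_kinematics(position, orientation): joint angles nearest the present ones, or None.
- arm.state(): the state.
- optics.read_camera(name): name is "scene" or "top" or "wrist"; returns a dict with "pixels" (480x640x3 uint8, red, green, blue), "depth" (480x640 float32, m along the optical axis (not along the pixel's ray), 0 where there is no reading), "vertical_fov" (degrees; the focal length in pixels is half the picture's height over the tangent of half this angle, whatever the lens; pixels are square), "cx", "cy" (the principal point, pixels), "extrinsics" (4x4, takes a point from camera to world coordinates). Camera axes: x right, y up, looking along -z (the intrinsics and any distortion apply to the point x, -y, -z); pixel columns grow to the right and rows downward; lengths in m; the calibration is good to about 2 mm. A picture is of the moment at which its call begins.
A pose or a line that the arm cannot do raises arm.IKError and nothing moves.
- arm.job_done(): hands the job in; it is judged then, once.
Trained networks look in a picture, given as the dict that the camera call returned (one of the last four; its "shot" number tells which), for a name from the list of things; names that differ only in an ending like _2 or _b are one class to them, and where a whole thing is asked for, a point or a joint stands for the part that bears it (a point fixed in the world has none). Each returns a list of dicts, best first, with "p" (0 to 1); they miss things now and then, are a little off and sometimes report something else, mostly with a low value. They report only what shows in the picture. A call takes as long as a camera call. They do not tell look-alikes from the thing itself.
- optics.find_in(picture, label): "rect" ([left, top, width, height] in pixels, round what is visible of it).
- optics.masks_of(picture, label): "mask" (480x640 bool, what is visible of it) and "rect" ([left, top, width, height] in pixels, round what is visible of it).
- optics.landmark_of(picture, label): "point" ([row, column] in pixels: a listed point, or the origin of a listed thing).
The state is a dict: "time": time; "joint_positions": joint angles; "qvel": joint speeds; "joint_torque": joint torques, N m; "position": TCP position; "tool_rot": TCP orientation; "force": force on the tool from outside, world axes, zero at the start; "ft_torque": the same for the moment, N m; "width": opening from 0.0 (shut) to 1.0 (fully open); "gripper_force": force on a finger pad.
Only numpy, scipy, OpenCV 4.12 (cv2) and the standard library are available. Lean on these libraries where they do the work, as an engineer would, in place of code of your own. Each camera call takes 0.05 s, during which the arm holds its last target. There are 200 camera calls.

## Working session

There is one attempt and no reset: what is moved stays moved. The work goes in short steps, each a Python script; the robot and the scene stay as the last script left them, time stands still between calls to the robot, and variables do not carry over. Pictures are saved under pics/ and viewed, at most 10 in all, crops included, and the job is handed in when it is done.

```bash
mkdir -p pics; ls
cat > h.py <<'E'
import numpy as np, cv2
from rig import arm, optics
def world(p, r, c, d=None):
    f=240/np.tan(np.radians(p["vertical_fov"])/2)
    if d is None: d=p["depth"][int(round(r)),int(round(c))]
    x=np.array([(c-p["cx"])/f*d, -(r-p["cy"])/f*d, -d,1.0])
    return (p["extrinsics"]@x)[:3]
def cloud(p):
    f=240/np.tan(np.radians(p["vertical_fov"])/2)
    v,u=np.mgrid[:480,:640]; d=p["depth"]
    X=np.stack([(u-p["cx"])/f*d,-(v-p["cy"])/f*d,-d],-1)
    return X@p["extrinsics"][:3,:3].T+p["extrinsics"][:3,3]
def save(n,im): cv2.imwrite(f"pics/{n}.png",cv2.cvtColor(np.ascontiguousarray(im),cv2.COLOR_RGB2BGR))
E
python3 - <<'E'
from h import *
print(arm.tip_reach, arm.state())
for n in("scene","top"):
    p=optics.read_camera(n); save(n,p["pixels"]); np.savez(n,**{k:v for k,v in p.items()})
    print(n,{k:v for k,v in p.items() if k not in("pixels","depth")})
    for l in("vise","rail_mid","jaw_grip","jaw_front","stop_face","holder","slab","tub","spare_cup","dropper"):
        for q in optics.landmark_of(p,l)[:3]:
            r,c=q["point"]; print(l,round(q["p"],2),np.round([r,c]),np.round(world(p,r,c),3))
E
```

```text
pics
0.025 {'time': 0.0, 'joint_positions': array([-1.34947592e+00,  5.28477260e-01,  1.43393243e+00,  1.87389558e-05,
        1.18139945e+00, -1.78494316e-01]), 'qvel': array([-6.13758896e-05, -6.68936087e-04, -1.22980523e-03, -5.94717769e-04,
        2.20497429e-03,  6.89749729e-04]), 'joint_torque': array([-1.52568089e-03, -4.40053153e+01, -1.76590097e+01,  6.32384210e-02,
        5.82497742e-02, -1.57181080e-04]), 'position': array([ 0.24315939, -0.57500288,  0.24655519]), 'tool_rot': array([-3.07685778e+00, -6.23401777e-01,  4.73007278e-05]), 'force': array([0.59442877, 0.43642543, 0.88252198]), 'ft_torque': array([-0.01392813, -0.03490739,  0.03486356]), 'gripper_force': 0.0, 'width': 1.0010343106720727}
scene {'vertical_fov': 42.53580202886516, 'cx': 330.1223636436805, 'cy': 237.46139986300778, 'extrinsics': array([[ 0.86387398, -0.30524372,  0.40068444,  1.16899572],
       [ 0.50356509,  0.54230055, -0.67255655, -0.9913711 ],
       [-0.01199773,  0.7827748 ,  0.62218941,  1.02284157],
       [ 0.        ,  0.        ,  0.        ,  1.        ]]), 'shot': 1}
vise 0.74 [271. 
[... 841 characters left out ...]
.16831768,  0.98573026,  1.05804689],
       [ 0.        ,  0.        ,  0.        ,  1.        ]]), 'shot': 2}
vise 0.59 [232. 313.] [0.591 0.005 0.034]
rail_mid 0.82 [222. 310.] [0.584 0.008 0.17 ]
jaw_grip 0.78 [271. 309.] [0.508 0.011 0.08 ]
jaw_front 0.9 [259. 313.] [0.534 0.004 0.057]
stop_face 0.72 [273. 313.] [0.503 0.004 0.08 ]
stop_face 0.39 [220. 313.] [0.588 0.002 0.168]
holder 0.9 [231. 307.] [0.594 0.018 0.035]
holder 0.86 [176. 385.] [ 0.716 -0.148  0.012]
holder 0.74 [167. 306.] [0.718 0.018 0.067]
slab 0.86 [292. 472.] [ 0.468 -0.318  0.015]
tub 0.92 [322. 153.] [0.412 0.308 0.075]
spare_cup 0.88 [276. 252.] [0.505 0.131 0.008]
dropper 0.58 [278. 364.] [ 0.494 -0.095  0.067]
```

View pics/scene.png

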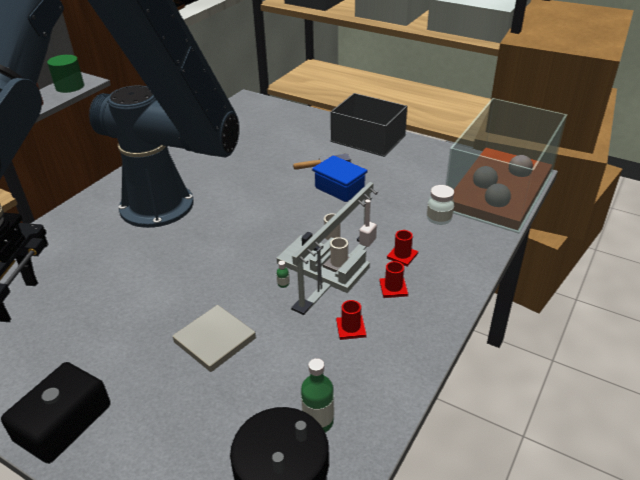

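View pics/top.png

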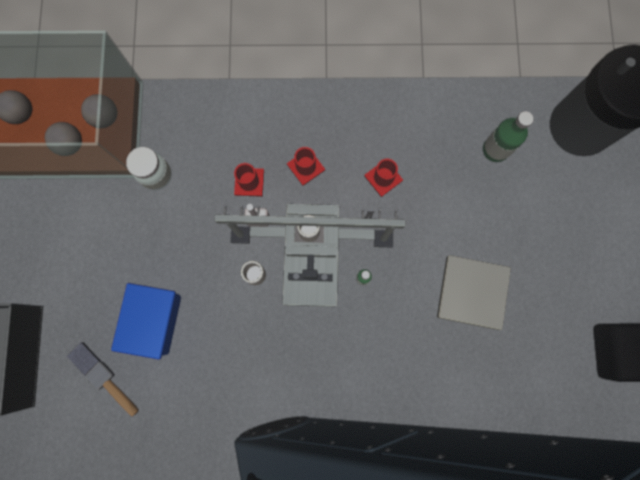

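The wide views show the holder (white cup, top-view (308,228)) on the vise under the rail. There are three red look-alikes behind it (top-view (247,178), (306,163), (384,175)) and the spare cup at (252,272). The slab is at (475,292). Next I'll take a closer wrist view.

```bash
cat >> h.py <<'E'
from scipy.spatial.transform import Rotation as R
def ori(tilt, yaw=0.0, flip=False):
    # tool z = horizontal heading yaw, tilted from down by tilt; tool y horizontal
    z=np.array([np.sin(tilt)*np.cos(yaw),np.sin(tilt)*np.sin(yaw),-np.cos(tilt)])
    y=np.array([-np.sin(yaw),np.cos(yaw),0])*(1 if flip else -1)
    return R.from_matrix(np.stack([np.cross(y,z),y,z],1)).as_rotvec()
E
python3 - <<'E'
from h import *
for f in(0,1):
  for t in(0,.5,.96):
    for P in([.45,.0,.33],[.59,0,.08],[.47,-.32,.12]):
      q=arm.inverse_kinematics(np.array(P),ori(t,0,f)); print(f,t,P,None if q is None else np.round(q,2))
P=np.array([.40,0.0,.33])
for f in (0,1):
    try:
        arm.reach(P,ori(.5,0,f)); break
    except arm.IKError as e: print(e)
p=optics.read_camera("wrist"); save("w1",p["pixels"]); np.savez("w1",**p); print(f,p["extrinsics"],arm.state()["time"])
for l in("vise","rail_mid","jaw_grip","jaw_front","stop_face","holder"):
    for q in optics.landmark_of(p,l)[:2]:
        r,c=q["point"]; print(l,round(q["p"],2),np.round([r,c]),np.round(world(p,r,c),4))
E
```

```text
0 0 [0.45, 0.0, 0.33] [-0.25  0.18  1.74 -0.    1.22  1.32]
0 0 [0.59, 0, 0.08] [-0.19  0.71  1.65 -0.    0.78  1.38]
0 0 [0.47, -0.32, 0.12] [-0.79  0.63  1.68 -0.    0.83  0.78]
0 0.5 [0.45, 0.0, 0.33] [-0.36  0.01  2.06  0.29  0.62  1.01]
0 0.5 [0.59, 0, 0.08] [-0.25  0.69  2.    1.86  0.12 -0.51]
0 0.5 [0.47, -0.32, 0.12] [-1.    0.61  1.97  1.01  0.5  -0.32]
0 0.96 [0.45, 0.0, 0.33] [-0.53  0.03  2.39  1.94  0.46 -0.73]
0 0.96 [0.59, 0, 0.08] [-0.31  0.92  2.25  2.83  0.99 -1.58]
0 0.96 [0.47, -0.32, 0.12] [-1.21  0.79  2.15  1.79  0.9  -1.33]
1 0 [0.45, 0.0, 0.33] [-0.25  0.18  1.74  0.    1.22 -1.82]
1 0 [0.59, 0, 0.08] [-0.19  0.71  1.65 -0.    0.78 -1.76]
1 0 [0.47, -0.32, 0.12] [-0.79  0.63  1.68  0.    0.83 -2.37]
1 0.5 [0.45, 0.0, 0.33] [-0.36  0.01  2.06  0.29  0.62 -2.13]
1 0.5 [0.59, 0, 0.08] [-0.25  0.69  2.    1.86  0.12  2.63]
1 0.5 [0.47, -0.32, 0.12] [-1.    0.61  1.97  1.01  0.5   2.82]
1 0.96 [0.45, 0.0, 0.33] [-0.53  0.03  2.39  1.94  0.46  2.41]
1 0.96 [0.59, 0, 0.08] [-0.31  0.92  2.25  2.83  0.99  1.56]
1 0.96 [0.47, -0.32, 0.12] [-1.21  0.79  2.15  1.79  0.9   1.81]
0 [[-1.80097253e-03  9.76910238e-01 -2.13642562e-01  4.02318139e-01]
 [-9.99998253e-01 -1.65244589e-03  8.73786885e-04 -7.83400508e-05]
 [ 5.00578579e-04  2.13643763e-01  9.76911507e-01  4.87482351e-01]
 [ 0.00000000e+00  0.00000000e+00  0.00000000e+00  1.00000000e+00]] 3.3083
vise 0.59 [181. 305.] [0.5738 0.0084 0.0528]
rail_mid 0.56 [134. 304.] [0.5823 0.0076 0.1561]
rail_mid 0.41 [208. 307.] [0.5369 0.0054 0.0549]
jaw_grip 0.88 [233. 301.] [0.4986 0.0115 0.0808]
jaw_front 0.89 [208. 304.] [0.537  0.0093 0.0551]
stop_face 0.7 [234. 303.] [0.4977 0.0091 0.0812]
stop_face 0.29 [134. 302.] [0.5828 0.0094 0.155 ]
holder 0.98 [177. 303.] [0.5727 0.0098 0.0671]
holder 0.92 [108. 216.] [0.6896 0.133  0.0313]
```

View pics/w1.png

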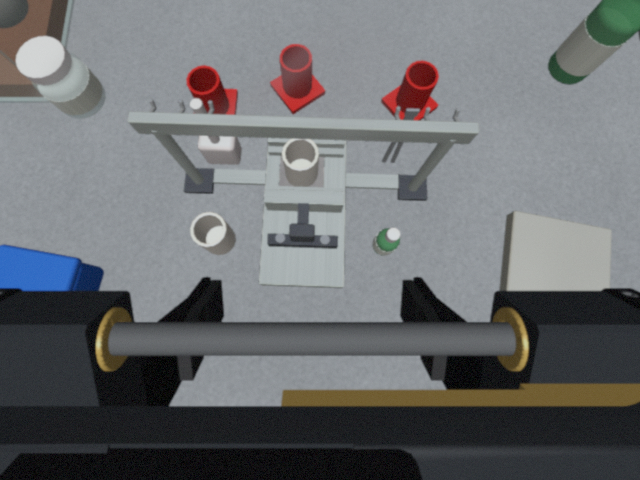

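The wrist view shows the holder cup at (300,160) behind and below the rail (y≈128), with its grey foot on the bed. The grip block is at (302,232), the stop block at (302,241), the spare cup at (210,233) without a foot, and the dropper at (387,240). The three cups with red feet are the look-alikes, so the white cup on the grey foot between the jaws is the holder. Next I'll measure from the depth, with an enlarged crop to confirm.

Run:
```python
from h import *
def fit(pts):
    (c,s,a)=cv2.minAreaRect((pts[:,:2]*1000).astype(np.float32)); return np.round(c,1),np.round(s,1),round(a,2),np.round(np.median(pts[:,2])*1000,1),len(pts)
p=dict(np.load("w1.npz")); t=dict(np.load("top.npz"))
for n,q in(("w",p),("t",t)):
    X=cloud(q).reshape(-1,3); ok=q["depth"].reshape(-1)>0; X=X[ok]
    def box(x0,x1,y0,y1,z0,z1): 
        return X[(X[:,0]>x0)&(X[:,0]<x1)&(X[:,1]>y0)&(X[:,1]<y1)&(X[:,2]>z0)&(X[:,2]<z1)]
    for l,b in dict(rail=(.5,.65,-.2,.2,.15,.185),grip=(.4,.53,-.05,.06,.07,.095),jawtop=(.53,.565,-.07,.08,.047,.064),fixtop=(.59,.65,-.07,.08,.047,.064),
        stoptop=(.4,.515,-.06,.07,.03,.045),bed=(.4,.65,-.08,.09,.014,.026),cup=(.55,.63,-.04,.05,.075,.1),slab=(.36,.58,-.42,-.2,.012,.04),drop=(.45,.53,-.13,-.06,.03,.09),scup=(.45,.56,.09,.17,.045,.075)).items():
        B=box(*b)
        if len(B)>10: print(n,l,*fit(B))
c=p["pixels"][90:300,180:420]; save("crop",cv2.resize(c,None,fx=3,fy=2.85,interpolation=cv2.INTER_CUBIC)[:600])
```

```text
w rail [600.    7.7] [338.8  37.5] 87.93 168.2 7693
w grip [503.2  11.3] [29.6 16.2] 86.35 79.4 368
w jawtop [545.6  10.1] [99.6 31.3] 88.27 55.6 1330
w fixtop [614.5   7.4] [99.1 32.8] 87.76 55.1 506
w stoptop [500.7  11.8] [89.4 14.2] 87.95 38.4 643
w bed [546.8  10. ] [110.2 205. ] 87.95 19.8 6125
w cup [592.4  13.1] [41.  42.9] 2.35 87.8 621
w slab [ 478.3 -323.7] [131.2 110.4] 77.68 20.1 7346
w drop [498.8 -94.9] [30.5 25.4] 46.42 47.8 503
w scup [509.2 125.6] [43.2 43.1] 52.1 58.6 567
t rail [599.8   8.6] [338.9  35.9] 88.07 168.1 1802
t grip [503.4  11.1] [28.9 15.7] 89.88 78.8 139
t jawtop [546.1   9.8] [97.8 30.6] 87.89 55.0 521
t fixtop [618.4   7.9] [99.2 53.9] 87.55 55.0 528
t stoptop [501.1  11.2] [88.5 14.3] 87.59 38.0 221
t bed [548.1  10.1] [110.  206.9] 88.01 19.2 2624
t cup [593.3  15.1] [43.3 39.5] 30.45 88.0 105
t slab [ 469.4 -322. ] [131.5 130. ] 78.39 19.1 4106
t drop [500.8 -96.8] [28.1 28.6] 87.77 46.5 184
t scup [509.2 125.6] [42.6 41.3] 44.83 58.0 174
```

View pics/crop.png

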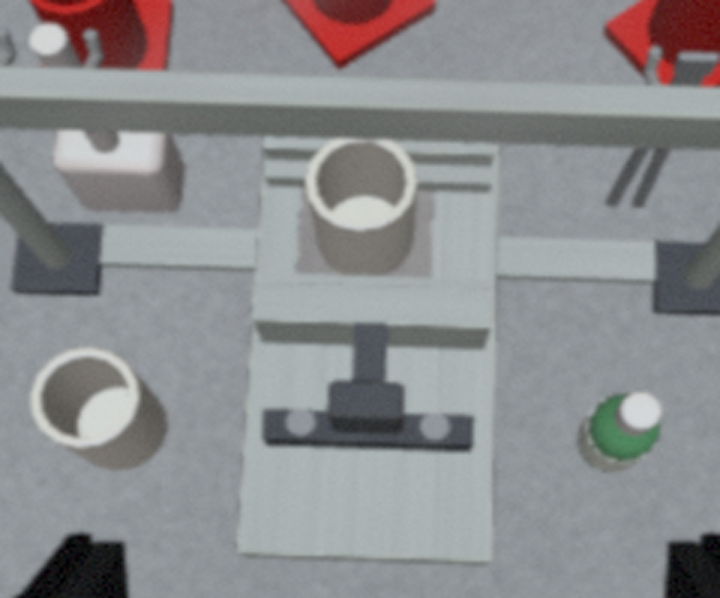

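The crop confirms it: a white cup on a grey foot between the jaws, under the rail. From the fits, the vise yaw is −2.05°, the origin is about (591.3, 8), the jaw is shut, and the stop leaves about 35 mm of opening. Now I'll open the jaw.

```bash
cat >> h.py <<'E'
YAW=np.radians(-2.05); O=np.array([.5913,.0081,0])
VX=np.array([np.cos(YAW),np.sin(YAW),0]); VY=np.array([-VX[1],VX[0],0]); Z=np.array([0,0,1.])
def V(x,y,z): return O+VX*x+VY*y+Z*z
def tcp(G,tilt,yaw=YAW):  # TCP for grasp point G
    return G-.006*R.from_rotvec(ori(tilt,yaw)).as_matrix()[:,2]
E
python3 - <<'E'
from h import *
T=.25; o=ori(T,YAW)
for x in(-.088,-.128):
    for z in (.13,.068): print(np.round(arm.inverse_kinematics(tcp(V(x,0,z),T),o),2))
arm.command_gripper(.6)
arm.reach(tcp(V(-.088,0,.13),T),o)
print(arm.move_linear(tcp(V(-.088,0,.068),T),.1,threshold=10))
arm.command_gripper(0.0,25)
s=arm.state(); print(s["time"],s["width"]*87,s["force"],s["position"])
f0=s["force"]
print(arm.move_linear(tcp(V(-.130,0,.068),T),.03,threshold=16))
s2=arm.state(); print(s2["time"],s2["force"]-f0,s2["position"]-s["position"])
E
```

```text
[-0.23  0.5   2.02  0.13  0.39  1.27]
[-0.23  0.64  2.05  0.22  0.21  1.17]
[-0.25  0.47  2.11  0.16  0.32  1.21]
[-0.25  0.62  2.15  0.4   0.13  0.97]
False
6.6583 29.636035689653728 [-2.08667254 -1.98034621  4.02614617] [0.50202495 0.01099708 0.07411266]
True
7.7667 [ 1.95259029  2.92318872 -1.37905327] [-3.51770196e-02  1.18708597e-03  3.81023905e-06]
```

Run:
```python
from h import *
T=.25
p0=arm.state()["position"]
print(arm.move_linear(p0-VX*.006,.02,threshold=14))
s=arm.state(); print(s["time"],s["force"],(s["position"]-p0)@VX)
arm.command_gripper(.6)
p=arm.state()["position"]; print((p-p0)@VX)
arm.move_linear(p+Z*.08,.2)
T=.96;o=ori(T,YAW); arm.command_gripper(1.0)
for P in (V(-.09,.005,.137),V(0,.005,.074),V(-.0175,.005,.12),V(-.065,.005,.12),V(-.065,.005,.2)):
    q=arm.inverse_kinematics(tcp(P,T),o); print(None if q is None else np.round(q,2))
pre=tcp(V(-.11,.005,.151),T)
arm.move_linear(arm.state()["position"]-VX*.05+Z*.05,.2)
p=optics.read_camera("wrist"); save("w2",p["pixels"]); np.savez("w2",**p)
X=cloud(p).reshape(-1,3); rel=(X-O); X=np.c_[rel@VX,rel@VY,X[:,2]][p["depth"].reshape(-1)>0]*1000
def box(n,x0,x1,y0,y1,z0,z1):
    B=X[(X[:,0]>x0)&(X[:,0]<x1)&(X[:,1]>y0)&(X[:,1]<y1)&(X[:,2]>z0)&(X[:,2]<z1)]
    print(n,len(B),np.round(np.percentile(B,[1,50,99],axis=0),1).tolist() if len(B) else "")
box("grip",-150,-90,-30,30,70,90); box("jaw",-95,-45,-60,60,50,62); box("stop",-110,-75,-60,60,33,44); box("cup",-40,40,-40,45,78,100)
box("foot",-45,20,-40,45,26,33); box("rail",-30,20,-100,100,150,185)
print(arm.state()["time"])
```

```text
True
8.075 [-0.42227503  1.27540051  3.28959919] -8.993195235157697e-05
0.0011454149386334934
None
[-0.26  0.93  2.26  2.93  1.01 -1.58]
[-0.27  0.81  2.31  2.91  0.94 -1.56]
[-0.31  0.88  2.44  2.9   1.13 -1.62]
[-0.31  0.57  2.4   2.83  0.8  -1.51]
grip 794 [[-130.5, -14.4, 76.5], [-122.9, 0.2, 79.6], [-115.1, 14.8, 81.3]]
jaw 2988 [[-93.8, -48.7, 52.1], [-75.7, 0.1, 55.8], [-65.7, 48.9, 57.5]]
stop 1432 [[-97.5, -44.6, 35.6], [-90.5, 8.0, 38.5], [-83.3, 44.9, 43.9]]
cup 1671 [[-19.2, -15.4, 78.3], [5.0, 5.6, 88.8], [23.1, 26.1, 91.2]]
foot 1758 [[-27.6, -24.2, 27.2], [-16.6, 4.0, 29.8], [18.8, 34.8, 32.2]]
rail 3445 [[-9.7, -98.0, 150.1], [-8.8, 0.4, 154.3], [-7.8, 98.0, 158.8]]
10.8333
```

View pics/w2.png

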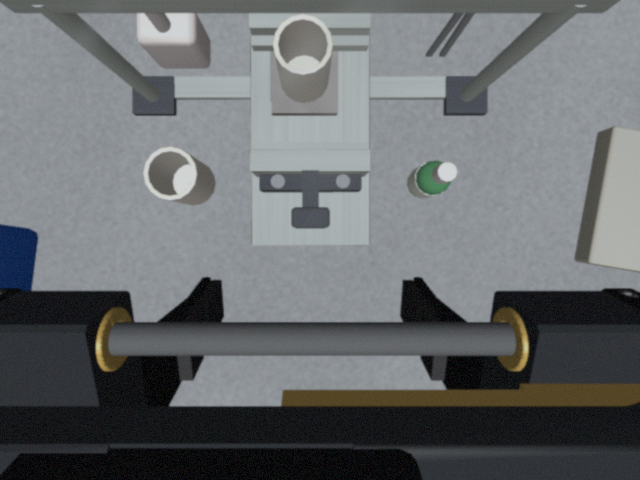

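The jaw has moved back and its front now sits against the stop bar (w2 (310,182)). The holder at (303,60) hasn't moved. Next I'll check reach at different tilts.

Run:
```python
from h import *
for T in (.84,.88,.92,.96):
    o=ori(T,YAW); d=R.from_rotvec(o).as_matrix()[:,2]
    g=V(.0015,.0053,.074)
    for n,P in dict(p100=g-.1*d,p80=g-.08*d,p60=g-.06*d,g=g,s=g-VX*.018,u=g-VX*.018+Z*.045,b1=g-VX*.05+Z*.048,b2=g-VX*.06+Z*.048,up=g-VX*.06+Z*.12,sl=np.array([.4694,-.322,.18]),sl0=np.array([.4694,-.322,.073])).items():
        q=arm.inverse_kinematics(tcp(P,T),o); print(T,n,None if q is None else np.round(q,2))
```

```text
0.84 p100 [-0.29  0.68  2.39  2.86  0.77 -1.54]
0.84 p80 [-0.28  0.72  2.35  2.88  0.77 -1.54]
0.84 p60 [-0.27  0.75  2.31  2.89  0.77 -1.55]
0.84 g [-0.24  0.84  2.2   2.92  0.74 -1.54]
0.84 s [-0.25  0.85  2.25  2.92  0.8  -1.56]
0.84 u [-0.25  0.72  2.24  2.88  0.67 -1.51]
0.84 b1 [-0.27  0.73  2.33  2.88  0.76 -1.54]
0.84 b2 [-0.28  0.74  2.35  2.88  0.79 -1.55]
0.84 up [-0.28  0.49  2.31  2.77  0.51 -1.41]
0.84 sl [-1.16  0.56  2.11  1.54  0.74 -0.91]
0.84 sl0 [-1.16  0.83  2.14  1.86  0.78 -1.35]
0.88 p100 [-0.3   0.74  2.42  2.88  0.89 -1.58]
0.88 p80 [-0.29  0.76  2.38  2.89  0.88 -1.57]
0.88 p60 [-0.28  0.79  2.34  2.9   0.87 -1.57]
0.88 g [-0.25  0.87  2.22  2.92  0.83 -1.56]
0.88 s [-0.26  0.88  2.27  2.92  0.89 -1.57]
0.88 u [-0.26  0.75  2.26  2.89  0.76 -1.53]
0.88 b1 [-0.28  0.76  2.35  2.89  0.85 -1.56]
0.88 b2 [-0.29  0.77  2.38  2.89  0.89 -1.57]
0.88 up [-0.29  0.52  2.34  2.8   0.61 -1.45]
0.88 sl [-1.18  0.58  2.12  1.6   0.78 -0.99]
0.88 sl0 [-1.18  0.86  2.15  1.88  0.83 -1.4 ]
0.92 p100 None
0.92 p80 [-0.3   0.82  2.41  2.9   1.   -1.6 ]
0.92 p60 [-0.28  0.84 
[... 165 characters left out ...]
b1 [-0.29  0.8   2.37  2.9   0.95 -1.58]
0.92 b2 [-0.29  0.81  2.4   2.9   0.99 -1.59]
0.92 up [-0.29  0.55  2.36  2.82  0.7  -1.48]
0.92 sl [-1.2   0.6   2.14  1.65  0.82 -1.06]
0.92 sl0 [-1.2   0.88  2.16  1.9   0.88 -1.45]
0.96 p100 None
0.96 p80 [-0.31  0.88  2.44  2.9   1.13 -1.62]
0.96 p60 [-0.29  0.89  2.39  2.91  1.09 -1.61]
0.96 g [-0.25  0.93  2.25  2.93  1.   -1.58]
0.96 s [-0.27  0.95  2.3   2.93  1.07 -1.6 ]
0.96 u [-0.27  0.82  2.3   2.91  0.94 -1.56]
0.96 b1 [-0.29  0.84  2.39  2.9   1.05 -1.6 ]
0.96 b2 [-0.3   0.86  2.42  2.9   1.09 -1.61]
0.96 up [-0.3   0.59  2.39  2.84  0.8  -1.51]
0.96 sl [-1.22  0.63  2.16  1.69  0.87 -1.13]
0.96 sl0 [-1.22  0.91  2.17  1.92  0.94 -1.5 ]
```

Run:
```python
from h import *
T=.9; o=ori(T,YAW); d=R.from_rotvec(o).as_matrix()[:,2]
g=V(.0015,.0053,.073)
p=arm.state()["position"]
arm.move_linear([p[0],p[1],.32],.25)
arm.reach(tcp(g-.08*d+Z*.1,T),o)
arm.move_linear(tcp(g-.08*d,T),.2)
print(arm.move_linear(tcp(g,T),.08,threshold=8))
s=arm.state(); print(s["time"],s["force"],s["position"]-tcp(g,T))
arm.command_gripper(0.0,20)
s=arm.state(); print(s["time"],s["width"]*87,s["gripper_force"],s["force"])
p=optics.read_camera("wrist"); save("w3",p["pixels"])
```

```text
False
15.5333 [ 1.27607726 -0.03222482  0.30818123] [-5.24668979e-04  9.59364340e-05  6.69281244e-05]
16.325 44.3096549352216 19.999939612462185 [ 0.42891072 -0.84074504 -0.00595872]
```

View pics/w3.png

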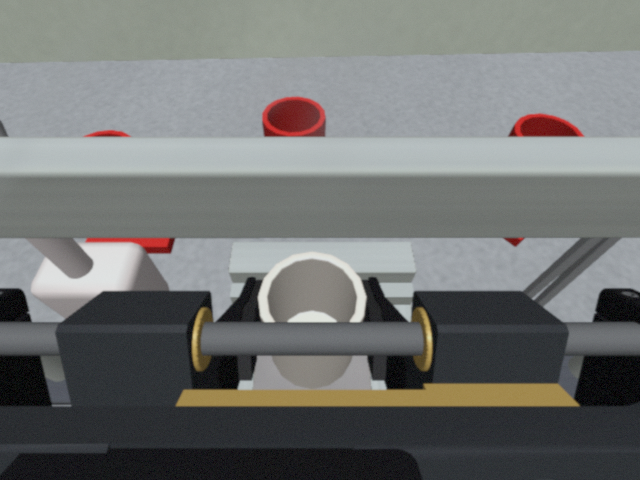

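The cup is held centred between the pads (310,300), at a width of 44 mm. The rail is clear. Now I'll ease the holder out in small, force-guarded moves.

Run:
```python
from h import *
arm.command_gripper(0.0,30)
p=arm.state()["position"]
def go(dx,dz,v,th):
    h=arm.move_linear(p+VX*dx+Z*dz,v,threshold=th); s=arm.state()
    print(h,np.round(s["force"],1),np.round(s["ft_torque"],2),np.round(s["width"]*87,1),np.round(s["time"],2)); return h
for a in((0,.0015,.02,8),(-.0185,.0015,.03,8),(-.0185,.048,.06,8),(-.06,.048,.1,8),(-.06,.11,.12,None)):
    if go(*a): break
```

```text
False [-0.3 -0.4 -3.3] [ 0.04  0.96 -0.03] 43.7 16.84
False [ 0.5 -0.  -3.5] [0.07 0.91 0.05] 43.7 17.61
False [ 0.   0.4 -2.7] [0.07 0.91 0.04] 43.4 18.53
False [ 0.9 -0.6 -2.5] [0.09 0.93 0.03] 43.3 19.1
False [ 0.5  0.9 -2.9] [0.05 0.91 0.02] 43.8 19.77
```

Run:
```python
from h import *
T=.9; o=ori(T,YAW)
t=dict(np.load("top.npz")); s_=dict(np.load("scene.npz"))
for q in(t,s_):
    X=cloud(q).reshape(-1,3); B=X[(X[:,0]>.37)&(X[:,0]<.57)&(X[:,1]>-.42)&(X[:,1]<-.22)&(X[:,2]>.013)&(X[:,2]<.03)]
    (c,sz,a)=cv2.minAreaRect((B[:,:2]*1000).astype(np.float32)); print(c,sz,a,np.percentile(B[:,2],[10,50,90]))
C=np.array([.4694,-.322,0])
p=arm.state()["position"]
arm.move_linear(p-VX*.02+Z*.01,.15)
arm.move_linear(tcp(C+Z*.15,T),.22)
arm.move_linear(tcp(C+Z*.095,T),.12)
p=optics.read_camera("scene"); save("s2",cv2.resize(p["pixels"][230:400,110:340],None,fx=3,fy=3,interpolation=cv2.INTER_CUBIC)); print(arm.state()["time"],arm.state()["force"])
# holder pose from the cloud: vertical wall lean and cup axis
X=cloud(p).reshape(-1,3); B=X[(abs(X[:,0]-C[0])<.045)&(abs(X[:,1]-C[1])<.045)&(X[:,2]>.03)&(X[:,2]<.14)]
for z in np.arange(.03,.14,.01):
    b=B[(B[:,2]>z)&(B[:,2]<z+.01)]; print(round(z,2),len(b),np.round(b.min(0)[:2]*1e3,0) if len(b) else "",np.round(b.max(0)[:2]*1e3,0) if len(b) else "")
```

```text
(469.439208984375, -321.9962158203125) (131.5135498046875, 130.03163146972656) 78.39307403564453 [0.01654896 0.01913391 0.02157979]
(471.3360900878906, -325.0259094238281) (132.78184509277344, 135.91407775878906) 77.72338104248047 [0.01710747 0.02023816 0.02288447]
22.4333 [-0.78277842  0.45953012 -3.2965185 ]
0.03 0  
0.04 121 [ 442. -354.] [ 505. -290.]
0.05 276 [ 443. -355.] [ 506. -292.]
0.06 58 [ 469. -345.] [ 497. -311.]
0.07 58 [ 455. -353.] [ 496. -306.]
0.08 110 [ 452. -356.] [ 495. -291.]
0.09 192 [ 443. -356.] [ 495. -290.]
0.1 239 [ 436. -359.] [ 497. -290.]
0.11 239 [ 427. -362.] [ 497. -285.]
0.12 119 [ 426. -363.] [ 463. -281.]
0.13 100 [ 426. -366.] [ 449. -278.]
0.14 0
```

View pics/s2.png

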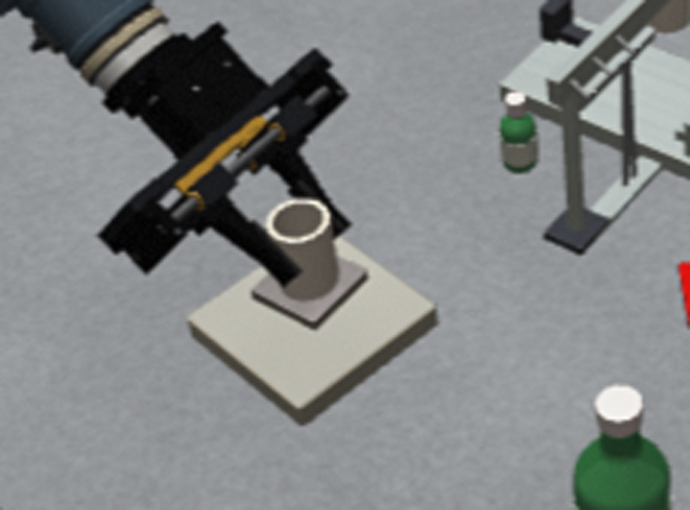

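The holder hangs upright over the slab, its foot at about (310,285) in the crop, near the slab centre. Now I'll lower it gently until it touches.

Run:
```python
from h import *
T=.9; o=ori(T,YAW); d=R.from_rotvec(o).as_matrix()[:,2]
C=np.array([.468,-.323,0])
arm.move_linear(tcp(C+Z*.08,T),.06)
h=arm.move_linear(tcp(C+Z*.066,T),.012,threshold=3.5)
s=arm.state(); print(h,s["time"],s["position"][2]-tcp(C,T)[2],s["force"])
arm.sleep(.2); print(arm.state()["force"])
arm.command_gripper(.62,10)   # ease open
p=arm.state()["position"]; print(arm.state()["width"]*87)
arm.command_gripper(.85)
arm.move_linear(p-d*.09,.15); arm.move_linear(p-d*.09+Z*.08,.2)
print(arm.state()["time"])
q=optics.read_camera("scene"); save("s3",cv2.resize(q["pixels"][200:380,120:400],None,fx=2.8,fy=2.8,interpolation=cv2.INTER_CUBIC))
t=optics.read_camera("top")
for n,k in(("scene",q),("top",t)):
    X=cloud(k).reshape(-1,3)
    for l,z0,z1 in(("slab",.013,.025),("foot",.026,.034),("cup",.045,.085),("rim",.086,.096)):
        B=X[(X[:,0]>.37)&(X[:,0]<.57)&(X[:,1]>-.42)&(X[:,1]<-.22)&(X[:,2]>z0)&(X[:,2]<z1)]
        if len(B)>9: print(n,l,len(B),*[np.round(v,1) for v in cv2.minAreaRect((B[:,:2]*1000).astype(np.float32))])
    r=(X-O); xv=r@VX; B=X[(abs(r@VY)<.055)&(X[:,2]>.07)&(X[:,2]<.09)&(xv<-.09)&(xv>-.15)]; print(n,"grip x",np.percentile((B-O)@VX,[2,98]) if len(B) else 0)
```

```text
True 23.5083 0.07329134358838543 [-2.03813437  0.46888746  4.09854323]
[-2.42192655 -0.23993413  5.24621481]
53.6480965039167
26.2083
scene slab 1861 [ 471.3 -325.1] [132.9 134.3] 78.2
scene foot 305 [ 482.3 -329.2] [117.7 107.1] 75.7
scene cup 404 [ 472.3 -326.6] [43.1 46.1] 81.0
scene rim 124 [ 471.5 -324.6] [42.3 46.6] 22.5
scene grip x [-0.12730185 -0.11053706]
top slab 3009 [ 469.5 -322.2] [131.1 130.3] 78.5
top foot 401 [ 469.9 -321.7] [60.2 60.4] 89.0
top cup 261 [ 469.3 -319.8] [40.3 40.9] 51.3
top rim 143 [ 469.4 -321.3] [42.9 42. ] 89.5
top grip x [-0.13038698 -0.11491319]
```

View pics/s3.png

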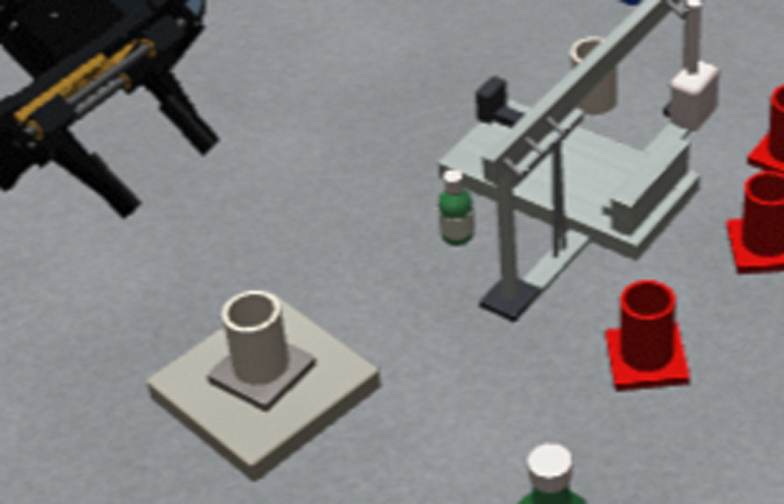

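The holder stands upright, within about 1 mm of the slab centre (crop (258,360)). The gripper is clear, the jaw is still at its stop, and nothing else has moved. Handing in.

```bash
python3 -c "
from rig import arm
print(arm.job_done())"
```

```text
the job is handed in; nothing more can be done
None
```

I opened the jaw to its stop and left it there, eased the holder out without it catching, and set it upright within about 1 mm of the slab's centre; the job was handed in at about 26 s, with no verdict returned.

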